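# Take the instrument cover off its hook and press it home on the tilted housing

## Robot

A 6-joint arm with a two-finger parallel gripper is mounted at the origin on the work surface. World frame = base frame: x ahead of the robot, y to its left, z up, the work surface at z = 0. Lengths are in m, angles in rad, forces in N, time in s.
With the tool pointing down it reaches from about 0.3 to 0.75 m from the base axis. Payload 8.5 kg.
Tool frame: the origin (TCP) lies at the very end of the fingers, on their centre line; the grasp point (between the pads) lies 19 mm behind it (robot.hold_point_z is the distance from the TCP to the grasp point, in m); z points along the fingers, y is the line along which they close (so a half turn about z gives the same grasp; the last joint's range is limited). The gripper opens to 85 mm and grips with 20 to 120 N. Pads are 22 mm wide; open, the fingers measure 114 mm over their backs; the gripper's body (76 mm by 85 mm) begins 54 mm behind the grasp point. The pads swing forward as they close: fully open they stand 13 mm farther back than shut.
Start: joints at [-1.39, 0.381, 1.297, -0, 1.464, -0.215], TCP at [0.212, -0.507, 0.231] pointing down, gripper open.
Joint ranges: [-3.11, 3.11], [-0.89, 2.33], [0.22, 2.48], [-1.42, 4.56], [0.17, 2.85], [-2.88, 2.88]. Speed limits (rad/s): [2.39, 2.39, 3.14, 3.14, 3.14, 3.14].

## Interface

Orientations are given as [roll, pitch, yaw] about the fixed x, y, z axes, in that order (R = Rz(yaw) Ry(pitch) Rx(roll)).
In Python, from station import robot gives the robot as it stands.
- The arm moves only by the tool send_rows, never from a script. Its argument "increments" is a list of rows, each a list of 5 numbers: the shift along the tool's x, y, z normalised to -1 to 1, where 1 is 2 cm, then the turn about the tool's z normalised to -1 to 1, where 1 is 4 degrees, then the closure, from 0 (fully open) to 1 (shut). In form: [[tx, ty, tz, roll, hand], ...]. A call has 1 to 5 rows; each row shifts and turns the commanded pose from where the row before left it, along the tool's axes as they then stand; what a row does not reach is not made up. A row lasts 1/12 s, in which the tool goes at most 41.7 mm and 7.16 degrees, less where a joint would pass 70% of its speed; a pose out of reach is approached as far as the arm can. A call with a number of a shift or a turn outside -1 to 1 is refused whole. A call with a gripper value outside its range is refused whole. The fingers move at their own pace and stop on an object; "force" is the grip in N (left out, the last holds). Time passes only in rows, so rows that do not move let the fingers close. It gives the time, the measured TCP pose, the force, the opening and the grip force at its end, in the units of the state.
- robot.state(): the state, without advancing time (a new reading comes with each control period).
- robot.camera(name): name is "scene" or "side" or "wrist"; returns a dict with "pixels" (384x512x3 uint8, red, green, blue), "intrinsics" (3x3 intrinsics, pixels), "R" (3x3) and "t" (3): a world point X has camera coordinates R X + t. Camera axes: x right, y down, z forward; pixel columns grow to the right and rows downward; lengths in m; the calibration is good to about 2 mm. A picture is of the moment at which its call begins. There is no depth.
- robot.hand_in(): hands the job in; it is judged then, once.
The state is a dict: "time_s": time; "joint_pos": joint angles; "joint_vel": joint speeds; "joint_efforts": joint torques, N m; "tcp_pos": TCP position; "eef_rot": TCP orientation; "contact_force": force on the tool from outside, world axes, zero at the start; "torque": the same for the moment, N m; "gripper_width": finger opening in m; "finger_force": force on a finger pad.
Only numpy, scipy, OpenCV 4.12 (cv2) and the standard library are available. Lean on these libraries where they do the work, as an engineer would, in place of code of your own. Each camera call takes 0.05 s, during which the arm holds its last target. There are 200 camera calls.

## Task

Lift the white instrument cover up and off its two-pronged hook, set it squarely over the open housing in the tilted work holder, and press down on it until both ends have gone fully home on the housing's rim. The catches are stiff, so press firmly by feel but do not strain the housing; let go of the cover and leave the other things on the bench where they are.

Things in the scene. Friction and masses are not known exactly. Their poses are not given: they have to be found in the camera images.
- cover: white plastic cover like a shallow shoebox lid, 96 (x) by 180 (y) mm outside; plate 5 mm thick, skirt walls 3 mm thick reaching 14 mm below the plate's underside; about 150 g. Origin: centre of the plate's underside; z towards the handle. The same after half a turn about z: fits either way round. Hangs level on the hook stand by its handle at the start.
- handle (a point): centre of the cover's grey handle: bar 10 x 10 mm, 90 mm long along the cover's y, its centre 55 mm above the plate's underside, 45 mm free below it; a post 8 mm thick joins it to the plate 41 mm either side of the middle. Axes as the cover's.
- press_a (a point): top face of the cover's plate at the end towards its +y, 76 mm from the middle (orange dot 18 mm across), a free place to press. Axes as the cover's.
- press_b (a point): the same orange dot at the end towards the cover's -y, 76 mm from the middle.
- hook_stand: fixed; origin on the bench below the hanging handle's middle (handle along y). Two prongs 8 mm wide and high, 28 mm either side of the middle, point to its -x, upper faces 175 mm above the bench; red end lips 16 to 22 mm on the -x side rise to 185 mm: lift the bar more than 10 but less than 37 mm (the plate then meets the prongs). Upright plate behind 85 mm on the +x side, 175 mm high.
- rim (a point): centre of the open mouth of the white housing, level with its rim; z points out of the mouth, y along its long side. 85 (x) by 169 (y) mm outside, walls 3 mm; leaned 22 to 32 degrees so that the mouth faces up and to the holder's -x side. The cover's skirt goes around it with 2.5 mm to spare each side. Cover home: plate's underside on the rim (press dots 5 mm above the rim).
- catch_top_a (a point): middle of the top of the black catch bar (66 x 7 mm) inside the housing's +y end, 76 mm from the mouth's centre, standing 6 to 8 mm above the rim at first. It takes about 10 N to push down level with the rim and stays where it is pushed.
- catch_top_b (a point): the same at the housing's -y end.
- holder: fixed tilting work holder: steel base 150 (x) by 180 (y) by 14 mm with two uprights carrying the housing's pivot (along its y) 128 mm above the bench. Origin: on the bench under the pivot.
- parts_bin: bystander: loose yellow open bin 100 x 75 x 50 mm, origin at the centre of its underside.
- spool: bystander: loose metal spool standing upright, 56 mm across, 45 mm high, origin at the centre of its underside.
- bottle: bystander: loose small clear bottle with a red cap, 44 mm across, 85 mm high, origin at the centre of its underside.
Mind the look-alikes: they are no part of the job. What is shaped like the cover but brown, red or yellow is not meant.

How it is judged:
By the outcome, as a careful person would: the job done as asked, in the order asked, and still so for the second after the job is handed in, with the robot touching nothing.
It also fails if it takes over 64 s, if anything falls off the work surface, if the arm or the gripper's body presses on something with over 40 N, if the wrist force passes 120 N, or if a joint passes its speed limit or range.

## Working session

There is one attempt and no reset: what is moved stays moved. The work goes in short steps, Python scripts to look and compute and a tool call to move; the robot and the scene stay as the last step left them, time stands still between calls to the robot, and variables do not carry over. Pictures are saved under pics/ and viewed, at most 10 in all, crops included, and the job is handed in when it is done.

Besides the shell and the picture viewer there is one more tool, called after "Call:" in YAML: its name, and indented under it one key for each argument. send_rows: Moves the arm, as the interface text tells. Its arguments: {"type":"object","properties":{"increments":{"type":"array"},"force":{"type":"number"}},"required":["increments"]}

```bash
ls; mkdir -p pics; python3 - <<'E'
from station import robot
import cv2,numpy as np
s=robot.state();print(s)
for n in("scene","side"):
    c=robot.camera(n);np.savez(f"pics/{n}0.npz",**c);cv2.imwrite(f"pics/{n}0.png",c["pixels"][:,:,::-1]);print(n,c["intrinsics"],c["R"],c["t"])
a=cv2.imread("pics/scene0.png");b=cv2.imread("pics/side0.png")
E
```

```text
pics
{'time_s': 0.0, 'joint_pos': array([-1.39031221e+00,  3.81213089e-01,  1.29831112e+00,  1.70259196e-05,
        1.46362105e+00, -2.15300196e-01]), 'joint_vel': array([-3.41910152e-04,  2.47703020e-05,  9.20965019e-04,  6.08373399e-04,
       -4.37965663e-04,  1.28158364e-04]), 'joint_efforts': array([ 2.86084614e-04, -4.48464882e+01, -2.31280714e+01, -1.74703173e-04,
        4.79560462e-03,  2.19490005e-05]), 'tcp_pos': array([ 0.21198643, -0.50716319,  0.23068563]), 'eef_rot': array([-3.14007951e+00, -3.48234563e-04,  3.95782217e-01]), 'contact_force': array([-0.03790775,  0.96309513, -0.61258306]), 'torque': array([-0.01217431,  0.0035329 , -0.03358447]), 'finger_force': 0.0, 'gripper_width': 0.08530057764887125}
scene [[419.38559616   0.         258.71503176]
 [  0.         419.38559616 192.67748898]
 [  0.           0.           1.        ]] [[-0.14466469  0.98937409  0.01452722]
 [ 0.73683285  0.11751438 -0.66578354]
 [-0.66041614 -0.08561124 -0.74600351]] [ 0.16207473 -0.31817585  1.63520824]
side [[451.57866009   0.         262.13005383]
 [  0.         451.57866009 190.72955407]
 [  0.           0.           1.        ]] [[-0.99913542 -0.03683348 -0.01927968]
 [-0.00486417  0.56412562 -0.82567465]
 [ 0.04128863 -0.82486701 -0.56381705]] [0.538935   0.14954351 1.30278784]
```

View pics/scene0.png

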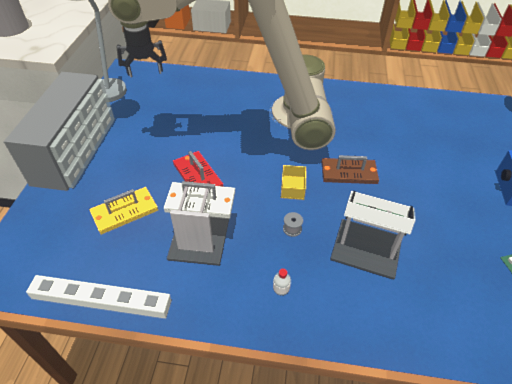

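View pics/side0.png

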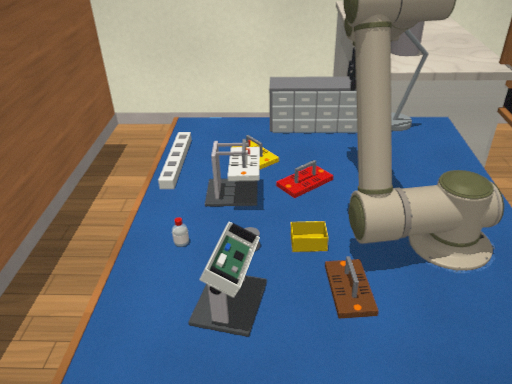

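```bash
python3 - <<'E'
import cv2,numpy as np
a=cv2.imread("pics/scene0.png");b=cv2.imread("pics/side0.png")
z=lambda i,x,y:cv2.resize(i[y:y+100,x:x+130],None,fx=3,fy=3,interpolation=cv2.INTER_CUBIC)
cv2.imwrite("pics/z0.png",np.vstack([np.hstack([z(a,140,170),z(a,310,170)]),np.hstack([z(b,185,115),z(b,170,215)])]))
E
```

```text
(no output)
```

View pics/z0.png

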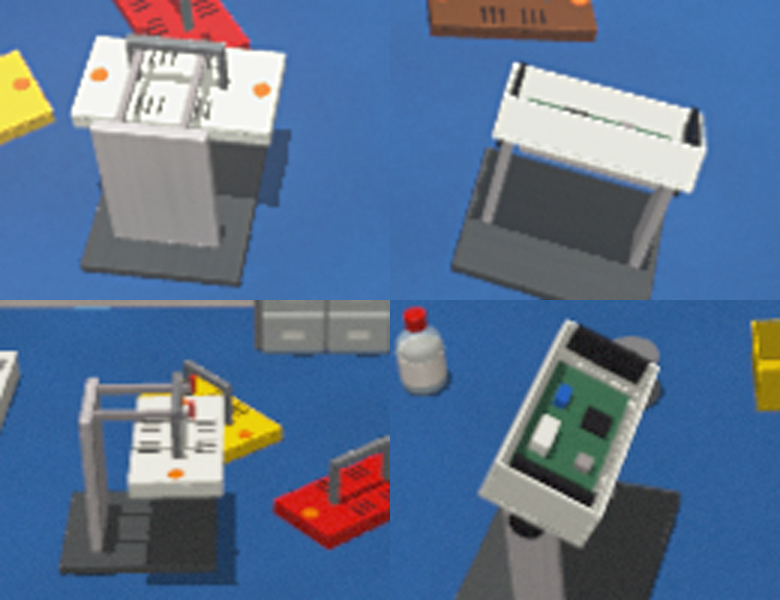

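```bash
cat > h.py <<'E'
import cv2,numpy as np
def ray(c,u,v):
    K,R,t=np.array(c["intrinsics"]),np.array(c["R"]),np.array(c["t"])
    d=R.T@np.linalg.solve(K,[u,v,1.]);return -R.T@t,d/np.linalg.norm(d)
def onz(c,u,v,z):
    o,d=ray(c,u,v);return o+d*(z-o[2])/d[2]
def tri(c1,p1,c2,p2):
    A=np.zeros((3,3));b=np.zeros(3);rs=[ray(c1,*p1),ray(c2,*p2)]
    for o,d in rs:
        P=np.eye(3)-np.outer(d,d);A+=P;b+=P@o
    x=np.linalg.solve(A,b);return x,[np.linalg.norm((np.eye(3)-np.outer(d,d))@(x-o)) for o,d in rs]
def blobs(c,lo,hi,amin=8):
    m=cv2.inRange(cv2.cvtColor(c["pixels"],cv2.COLOR_RGB2HSV),lo,hi)
    n,_,s,ce=cv2.connectedComponentsWithStats(m);return [(tuple(ce[i].round(1)),int(s[i,4])) for i in range(1,n) if s[i,4]>=amin]
def proj(c,X):
    p=c["intrinsics"]@(c["R"]@np.asarray(X)+c["t"]);return p[:2]/p[2]
def load(n): return dict(np.load(n))
E
python3 - <<'E'
from h import *
s,d=load("pics/scene0.npz"),load("pics/side0.npz")
for c in(s,d):print(blobs(c,(8,170,150),(18,255,255)))
for p in[(140+99/3,170+75/3),(140+262/3,170+90/3)]:print(onz(s,*p,.130))
print(onz(d,185+176/3,115+(473-300)/3,.13))
# rough rim corners side view, guess heights
for (u,v),z in [((570,322),.165),((658,365),.128),((605,505),.128),((492,462),.165)]:print(onz(d,170+(u)/3-130,215+(v-300)/3,z))
for (u,v) in [(485,148),(455,265),(650,300)]:print('base',onz(s,310+(u-390)/3,170+v/3,.014))
E
```

```text
[((np.float64(175.2), np.float64(20.7)), 255), ((np.float64(186.7), np.float64(157.5)), 14), ((np.float64(326.7), np.float64(167.5)), 22), ((np.float64(372.4), np.float64(169.1)), 22), ((np.float64(172.6), np.float64(194.3)), 9), ((np.float64(146.9), np.float64(197.6)), 17), ((np.float64(226.8), np.float64(199.6)), 12), ((np.float64(98.3), np.float64(217.4)), 18)]
[((np.float64(320.6), np.float64(170.4)), 16), ((np.float64(243.2), np.float64(172.6)), 9), ((np.float64(288.0), np.float64(185.5)), 16), ((np.float64(342.6), np.float64(263.0)), 28), ((np.float64(357.1), np.float64(307.0)), 48)]
[ 0.60859402 -0.31707873  0.13      ]
[ 0.60292175 -0.16485694  0.13      ]
[ 0.60011402 -0.16842689  0.13      ]
[0.61246674 0.12238687 0.165     ]
[0.53911265 0.13304051 0.128     ]
[0.57192415 0.29473981 0.128     ]
[0.65421527 0.28884266 0.165     ]
base [0.52698885 0.16544405 0.014     ]
base [0.67073247 0.13973012 0.014     ]
base [0.68108596 0.31717899 0.014     ]
```

Call:
send_rows:
  increments:
    - [0,0,-0.4,-0.87,0]
    - [0,0,-0.4,-0.87,0]
    - [0,0,-0.4,-0.87,0]
    - [0,0,-0.4,-0.87,0]
    - [0,0,-0.4,-0.87,0]

```text
time_s: 0.52
tcp_pos: [0.212, -0.5073, 0.2713]
eef_rot: [-3.141, -0.0, 0.702]
contact_force: [-0.2, -0.4, 0.3]
gripper_width: 0.0853
finger_force: 0.0
```

Call:
send_rows:
  increments:
    - [0,0,0,-0.87,0]
    - [0,0,0,-0.87,0]
    - [0,0,0,-0.87,0]
    - [0,0,0,-0.87,0]
    - [0,0,0,-0.87,0]

```text
time_s: 0.93
tcp_pos: [0.212, -0.5073, 0.2709]
eef_rot: [-3.141, -0.001, 1.006]
contact_force: [-0.4, 0.2, -0.0]
gripper_width: 0.0856
finger_force: 0.0
```

Call:
send_rows:
  increments:
    - [0,0,0,-0.87,0]
    - [0,0,0,-0.87,0]
    - [0,0,0,-0.87,0]
    - [0,0,0,-0.87,0]
    - [0,0,0,-0.87,0]

```text
time_s: 1.35
tcp_pos: [0.212, -0.5073, 0.2709]
eef_rot: [-3.141, -0.001, 1.31]
contact_force: [-1.1, -1.1, -0.5]
gripper_width: 0.0854
finger_force: 0.0
```

Call:
send_rows:
  increments:
    - [0,0,0,-0.87,0]
    - [0,0,0,-0.87,0]
    - [0,0,0,-0.87,0]
    - [0,0,0,-0.87,0]
    - [0,0,0,-0.87,0]

```text
time_s: 1.77
tcp_pos: [0.212, -0.5073, 0.2709]
eef_rot: [-3.141, -0.001, 1.614]
contact_force: [-0.1, -0.1, -0.2]
gripper_width: 0.0856
finger_force: 0.0
```

Call:
send_rows:
  increments:
    - [0.62,1,0,0,0]
    - [0.62,1,0,0,0]
    - [0.62,1,0,0,0]
    - [0.62,1,0,0,0]
    - [0.62,1,0,0,0]

```text
time_s: 2.18
tcp_pos: [0.3103, -0.4407, 0.271]
eef_rot: [-3.141, -0.001, 1.61]
contact_force: [0.5, -0.1, -0.1]
gripper_width: 0.0855
finger_force: 0.0
```

Call:
send_rows:
  increments:
    - [0.62,1,0,0,0]
    - [0.62,1,0,0,0]
    - [0.62,1,0,0,0]
    - [0.62,1,0,0,0]
    - [0.62,1,0,0,0]

```text
time_s: 2.6
tcp_pos: [0.4078, -0.3747, 0.271]
eef_rot: [-3.141, -0.001, 1.611]
contact_force: [-0.1, 0.4, -0.6]
gripper_width: 0.0855
finger_force: 0.0
```

Call:
send_rows:
  increments:
    - [0.62,1,0,0,0]
    - [0.62,1,0,0,0]
    - [0.62,1,0,0,0]
    - [0.62,1,0,0,0]
    - [0.62,1,0,0,0]

```text
time_s: 3.02
tcp_pos: [0.5052, -0.3088, 0.2709]
eef_rot: [-3.141, -0.001, 1.611]
contact_force: [-1.0, -0.4, -0.1]
gripper_width: 0.0858
finger_force: 0.0
```

Call:
send_rows:
  increments:
    - [0.62,1,0,0,0]
    - [0.62,1,0,0,0]
    - [0.62,1,0,0,0]
    - [0.62,0.9,0,0,0]
    - [0.62,0.9,0,0,0]

```text
time_s: 3.43
tcp_pos: [0.5987, -0.2431, 0.2707]
eef_rot: [-3.141, -0.001, 1.611]
contact_force: [0.7, 0.7, 1.1]
gripper_width: 0.0855
finger_force: 0.0
```

```bash
python3 - <<'E'
from h import *
from station import robot
c=robot.camera("wrist");np.savez("pics/w1.npz",**c);cv2.imwrite("pics/w1.png",c["pixels"][:,:,::-1])
print(robot.state()["tcp_pos"],robot.state()["eef_rot"],c["R"],c["t"])
b=blobs(c,(8,170,150),(18,255,255),60);print(b)
for p,a in b:print(p,a,onz(c,*p,.13))
E
```

```text
[ 0.60089819 -0.24052682  0.27033673] [-3.14158217e+00 -1.86597465e-03  1.61354408e+00] [[ 0.99919078  0.04017451 -0.001947  ]
 [ 0.03904885 -0.95731413  0.28639979]
 [ 0.00964208 -0.28624405 -0.95810823]] [-0.58731145 -0.30381337  0.3430088 ]
[((np.float64(269.3), np.float64(101.3)), 326), ((np.float64(153.8), np.float64(176.5)), 162), ((np.float64(267.7), np.float64(263.5)), 159), ((np.float64(215.8), np.float64(297.7)), 108)]
(np.float64(269.3), np.float64(101.3)) 326 [ 0.60056505 -0.16595717  0.13      ]
(np.float64(153.8), np.float64(176.5)) 162 [ 0.49763036 -0.23611974  0.13      ]
(np.float64(267.7), np.float64(263.5)) 159 [ 0.6061336  -0.32048233  0.13      ]
(np.float64(215.8), np.float64(297.7)) 108 [ 0.55428454 -0.36193337  0.13      ]
```

View pics/w1.png

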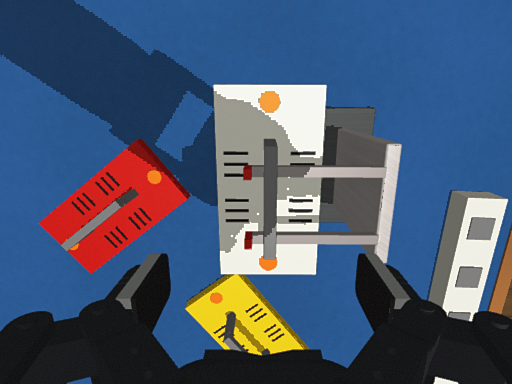

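```bash
python3 - <<'E'
from h import *
c=load("pics/w1.npz");g=c["pixels"].astype(int)
for v in(150,160,185,200,215,230,250):
    r=g[v,245:295];print(v,[int(x) for x in np.where((r.max(1)<135)&(r.max(1)-r.min(1)<25))[0]+245][::20],end=' ')
    w=np.where((r.max(1)<140)&(r.max(1)-r.min(1)<20))[0]+245;w=w[(w>255)&(w<282)]
    print(w.min(),w.max(),onz(c,w.mean(),v,.185))
for p in[(270,140),(268,265)]:print(onz(c,*p,.185))
E
```

```text
150 [264] 264 277 [ 0.60198908 -0.20010454  0.185     ]
160 [264] 264 277 [ 0.60233387 -0.2073681   0.185     ]
185 [263] 263 277 [ 0.60285116 -0.22613401  0.185     ]
200 [245, 291] 263 276 [ 0.60302203 -0.23782511  0.185     ]
215 [263] 263 276 [ 0.60358131 -0.2498366   0.185     ]
230 [263] 263 275 [ 0.60283399 -0.26225255  0.185     ]
250 [264] 264 275 [ 0.60495097 -0.2792524   0.185     ]
[ 0.60129266 -0.19298527  0.185     ]
[ 0.60435914 -0.29254324  0.185     ]
```

Call:
send_rows:
  increments:
    - [-0.08,0.1,1,0,0]
    - [0,0,1,0,0]
    - [0,0,1,0,0]
    - [0,0,1,0,0]
    - [0,0,1,0,0]

```text
time_s: 3.9
tcp_pos: [0.5996, -0.2454, 0.1699]
eef_rot: [-3.141, -0.001, 1.611]
contact_force: [-0.9, 0.0, -0.7]
gripper_width: 0.0855
finger_force: 0.0
```

Call:
send_rows:
  increments:
    - [0,0,0.4,0,0]
    - [0,0,0,0,0.5]
    - [0,0,0,0,1]
    - [0,0,0,0,1]
    - [0,0,0,0,1]
  force: 50

```text
time_s: 4.32
tcp_pos: [0.6003, -0.2457, 0.1647]
eef_rot: [3.14, 0.001, 1.611]
contact_force: [-0.3, -0.1, 0.3]
gripper_width: 0.0384
finger_force: 0.0
```

Call:
send_rows:
  increments:
    - [0,0,0,0,1]
    - [0,0,0,0,1]
    - [0,0,0,0,1]
    - [0,0,0,0,1]
    - [0,0,0,0,1]

```text
time_s: 4.73
tcp_pos: [0.6003, -0.2456, 0.1641]
eef_rot: [3.14, 0.001, 1.611]
contact_force: [0.5, 1.7, 5.1]
gripper_width: 0.0087
finger_force: 49.9
```

Call:
send_rows:
  increments:
    - [0,0,-0.4,0,1]
    - [0,0,-0.4,0,1]
    - [0,0,-0.4,0,1]
    - [0,0,0,0,1]
    - [0,0,0,0,1]

```text
time_s: 5.15
tcp_pos: [0.6, -0.2455, 0.1878]
eef_rot: [3.141, 0.001, 1.611]
contact_force: [-0.8, 0.5, -1.7]
gripper_width: 0.0089
finger_force: 49.0
```

```bash
python3 - <<'E'
from h import *
from station import robot
for n in("side",):
    c=robot.camera(n);cv2.imwrite("pics/s2.png",cv2.resize(c["pixels"][100:220,170:330,::-1],None,fx=4,fy=4))
E
```

```text
(no output)
```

View pics/s2.png

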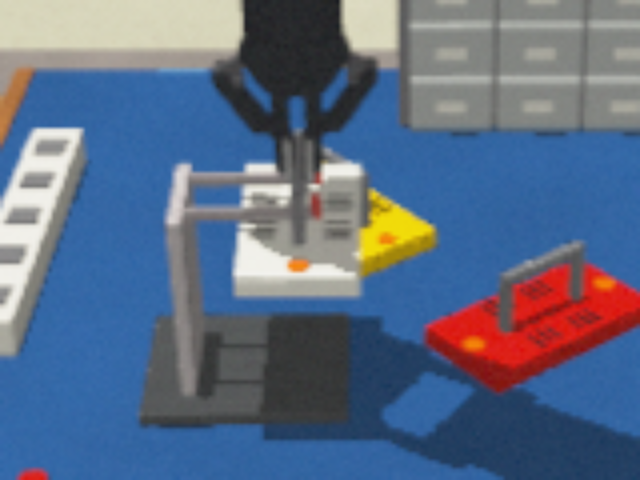

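Call:
send_rows:
  increments:
    - [0,-0.5,0,0,1]
    - [0,-1,0,0,1]
    - [0,-1,0,0,1]
    - [0,-1,0,0,1]
    - [0,-1,0,0,1]

```text
time_s: 5.62
tcp_pos: [0.5088, -0.2488, 0.1867]
eef_rot: [-3.141, -0.001, 1.611]
contact_force: [0.4, -0.8, -1.9]
gripper_width: 0.009
finger_force: 49.0
```

Call:
send_rows:
  increments:
    - [0,0,-0.8,0,1]
    - [0,0,-0.8,0,1]
    - [0,0,-0.8,0,1]
    - [0,0,-0.8,0,1]
    - [0,0,-0.8,0,1]

```text
time_s: 6.03
tcp_pos: [0.5097, -0.2489, 0.2677]
eef_rot: [-3.141, -0.001, 1.61]
contact_force: [0.1, -0.6, -1.2]
gripper_width: 0.0086
finger_force: 49.1
```

Call:
send_rows:
  increments:
    - [0.5,0,-0.8,0,1]
    - [0.8,0,-0.8,0,1]
    - [0.8,0,-0.8,0,1]
    - [0.8,0,-0.8,0,1]
    - [0.8,0,-0.8,0,1]

```text
time_s: 6.45
tcp_pos: [0.5068, -0.1743, 0.3476]
eef_rot: [-3.141, -0.001, 1.61]
contact_force: [0.8, 0.3, -1.3]
gripper_width: 0.0092
finger_force: 49.1
```

Call:
send_rows:
  increments:
    - [0.9,0.5,0,0,1]
    - [0.9,0.5,0,0,1]
    - [0.9,0.5,0,0,1]
    - [0.9,0.5,0,0,1]
    - [0.9,0.5,0,0,1]

```text
time_s: 6.87
tcp_pos: [0.5536, -0.0822, 0.3468]
eef_rot: [-3.141, -0.0, 1.61]
contact_force: [-0.5, -1.4, -1.8]
gripper_width: 0.0089
finger_force: 49.1
```

Call:
send_rows:
  increments:
    - [0.8,0.4,0,0,1]
    - [0.8,0.4,0,0,1]
    - [0.8,0.4,0,0,1]
    - [0.5,0.3,0,0,1]
    - [0,0,0,0,1]

```text
time_s: 7.28
tcp_pos: [0.5817, -0.0223, 0.3467]
eef_rot: [-3.141, -0.001, 1.613]
contact_force: [-0.1, -0.3, -2.0]
gripper_width: 0.0085
finger_force: 49.1
```

```bash
python3 - <<'E'
from h import *
from station import robot
c=robot.camera("wrist");np.savez("pics/w2.npz",**c);cv2.imwrite("pics/w2.png",c["pixels"][:,:,::-1])
s=robot.state();print(s["tcp_pos"],s["eef_rot"],c["intrinsics"][0,0],-c["R"].T@c["t"])
E
```

```text
[ 0.58129704 -0.02346153  0.34680479] [-3.14067918e+00 -4.86618667e-05  1.61193294e+00] 316.6649810639477 [0.57824646 0.05162838 0.49042418]
```

View pics/w2.png

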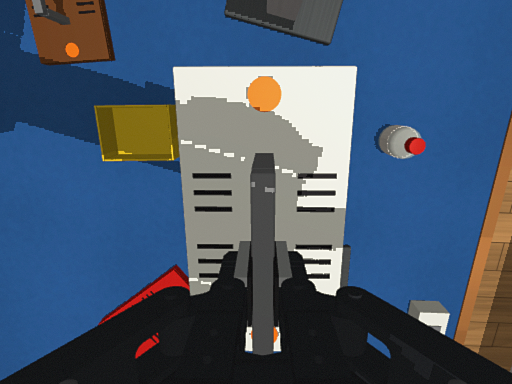

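Call:
send_rows:
  increments:
    - [1,0,0,0,1]
    - [1,0,0,0,1]
    - [1,0,0,0,1]
    - [1,0,0,0,1]
    - [1,0,0,0,1]

```text
time_s: 7.75
tcp_pos: [0.5769, 0.0757, 0.3472]
eef_rot: [-3.141, 0.0, 1.609]
contact_force: [0.1, 0.6, -2.1]
gripper_width: 0.009
finger_force: 49.1
```

Call:
send_rows:
  increments:
    - [0.8,0,0,0,1]
    - [0,0,0,0,1]
    - [0,0,0,0,1]

```text
time_s: 8.0
tcp_pos: [0.5764, 0.0914, 0.3472]
eef_rot: [-3.141, 0.0, 1.611]
contact_force: [-0.1, -0.4, -1.3]
gripper_width: 0.0085
finger_force: 49.1
```

```bash
python3 - <<'E'
from h import *
from station import robot
c=robot.camera("wrist");np.savez("pics/w3.npz",**c)
s=robot.state();print(s["tcp_pos"],s["eef_rot"])
E
```

```text
[0.57648993 0.090941   0.34722771] [-3.14135058e+00  4.65122761e-04  1.60994273e+00]
```

Call:
send_rows:
  increments:
    - [1,0,0,0,1]
    - [1,0,0,0,1]
    - [1,0,0,0,1]
    - [1,0,0,0,1]
    - [1,0,0,0,1]

```text
time_s: 8.47
tcp_pos: [0.5728, 0.1911, 0.3473]
eef_rot: [-3.141, 0.0, 1.609]
contact_force: [0.5, 0.2, -1.0]
gripper_width: 0.009
finger_force: 49.1
```

Call:
send_rows:
  increments:
    - [1,0,0,0,1]
    - [1,0,0,0,1]
    - [0.8,0,0,0,1]
    - [0,0,0,0,1]
    - [0,0,0,0,1]

```text
time_s: 8.88
tcp_pos: [0.5706, 0.247, 0.347]
eef_rot: [-3.141, 0.001, 1.61]
contact_force: [0.3, -1.2, -1.4]
gripper_width: 0.0092
finger_force: 49.1
```

```bash
python3 - <<'E'
from h import *
from station import robot
c=robot.camera("wrist");np.savez("pics/w4.npz",**c)
s=robot.state();print(s["tcp_pos"],s["eef_rot"])
a=load("pics/w3.npz")
z=lambda i:cv2.resize(i[0:90,130:390,::-1],None,fx=3,fy=3,interpolation=cv2.INTER_CUBIC)
cv2.imwrite("pics/z34.png",np.vstack([z(a["pixels"]),z(c["pixels"])]))
E
```

```text
[0.57070115 0.2464879  0.34713951] [-3.14129727e+00  5.49494140e-04  1.60941173e+00]
```

View pics/z34.png

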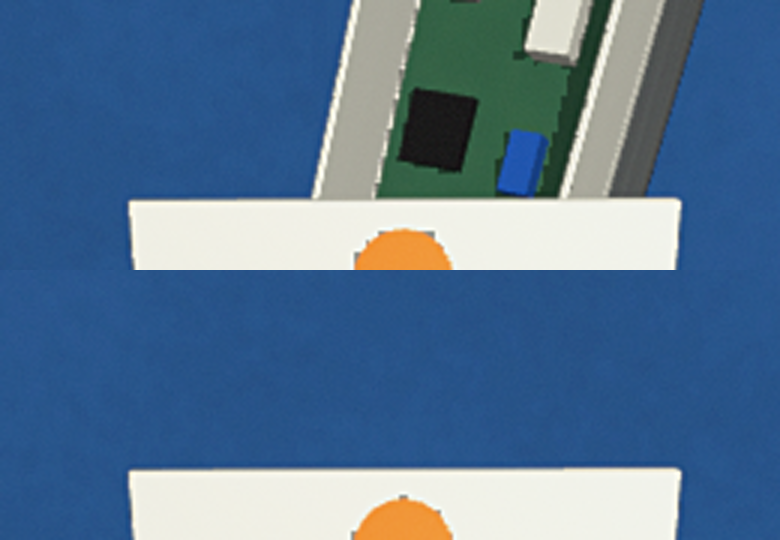

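Call:
send_rows:
  increments:
    - [-1,0,0,0,1]
    - [-1,0,0,0,1]
    - [-1,0,0,0,1]
    - [-0.8,0,0,0,1]
    - [0,0,0,0,1]

```text
time_s: 9.35
tcp_pos: [0.5738, 0.1677, 0.3476]
eef_rot: [3.141, 0.001, 1.606]
contact_force: [1.0, -0.2, -3.1]
gripper_width: 0.0088
finger_force: 49.1
```

```bash
python3 - <<'E'
from h import *
from station import robot
c=robot.camera("wrist");np.savez("pics/w5.npz",**c)
E
```

Call:
send_rows:
  increments:
    - [-1,0,0,0,1]
    - [-1,0,0,0,1]
    - [-1,0,0,0,1]
    - [-1,0,0,0,1]
    - [-1,0,0,0,1]

```text
time_s: 9.82
tcp_pos: [0.5772, 0.071, 0.3474]
eef_rot: [3.141, -0.0, 1.61]
contact_force: [-0.3, -0.4, -1.8]
gripper_width: 0.0093
finger_force: 49.1
```

Call:
send_rows:
  increments:
    - [-1,0,0,0,1]
    - [-0.9,0,0,0,1]
    - [0,0,0,0,1]
    - [0,0,0,0,1]

```text
time_s: 10.15
tcp_pos: [0.5789, 0.0334, 0.3473]
eef_rot: [-3.142, -0.0, 1.609]
contact_force: [0.7, 0.4, -1.0]
gripper_width: 0.009
finger_force: 49.1
```

```bash
python3 - <<'E'
from h import *
from station import robot
c=robot.camera("wrist");np.savez("pics/w6.npz",**c)
s=robot.state();print(s["tcp_pos"],s["eef_rot"])
a=load("pics/w5.npz")
z=lambda i:cv2.resize(i[0:90,130:390,::-1],None,fx=3,fy=3,interpolation=cv2.INTER_CUBIC)
cv2.imwrite("pics/z56.png",np.vstack([z(c["pixels"]),z(a["pixels"])]))
E
```

```text
[0.57879673 0.03413309 0.3473853 ] [ 3.14152334e+00 -3.74650800e-04  1.61012203e+00]
```

View pics/z56.png

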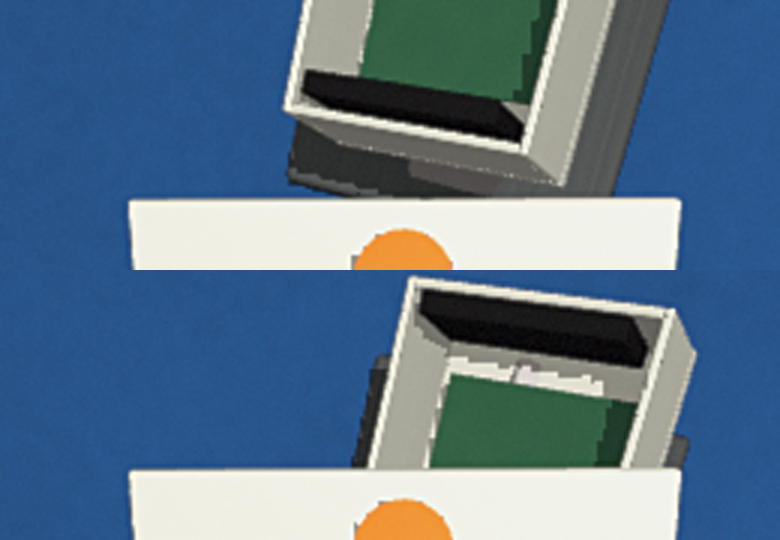

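```bash
cat > fit.py <<'E'
from h import *
from scipy.optimize import least_squares
from scipy.spatial.transform import Rotation as Ro
w5,w6,sd=load("pics/w5.npz"),load("pics/w6.npz"),load("pics/side0.npz")
f=lambda U,V,o:(130+(U+.5)/3-.5,(V-o+.5)/3-.5)
L=[(w6,(-.0425,-.0845,0),f(286,109,0),1),(w6,(.0425,-.0845,0),f(525,152,0),1),(w5,(-.0425,.0845,0),f(411,278,270),1),(w5,(.0425,.0845,0),f(672,312,270),1)]
g=lambda U,V:(170+(U+.5)/3-.5,215+(V-300+.5)/3-.5)
S=[(sd,(.0425,-.0845,0),(170+180/3-.0,215+22/3),.5),(sd,(-.0425,-.0845,0),(170+268/3,215+65/3),.5)]
def pose(p): return Ro.from_euler("zy",[p[3],p[4]]),p[:3]   # Rz(yaw)Ry(tilt) on local
def res(p,LL):
    R=Ro.from_euler("ZY",[p[3],p[4]]);return np.concatenate([w*(proj(c,R.apply(X)+p[:3])-px) for c,X,px,w in LL])
if __name__=="__main__":
  for LL in(L,L+S):
    r=least_squares(res,[.6,.21,.15,-.2,-.47],args=(LL,));print(r.x[:3].round(4),np.degrees(r.x[3:]).round(2),r.fun.round(2))
  R=Ro.from_euler("ZY",r.x[3:])
  for k in L:print((R.apply(k[1])+r.x[:3]).round(4))
  c=load("pics/w2.npz");b=blobs(c,(8,170,150),(18,255,255),300);print(b)
  for pp,a in b:print(onz(c,*pp,.3468-.034))
E
python3 fit.py
```

```text
[0.5912 0.2453 0.1641] [-12.1  -25.44] [ 0.15  0.06 -0.1   0.72  0.25 -0.49 -0.26 -0.3 ]
[0.5907 0.2442 0.1691] [-12.03 -26.55] [-0.36  0.63 -0.15  0.94  0.02 -0.39  0.39 -0.87 -0.45  0.26  0.23  1.36]
[0.5359 0.1695 0.1501]
[0.6103 0.1536 0.1881]
[0.5712 0.3348 0.1501]
[0.6455 0.3189 0.1881]
[((np.float64(263.9), np.float64(93.7)), 908)]
[0.57841731 0.05732964 0.3128    ]
```

Call:
send_rows:
  increments:
    - [0,0,0,0.9,1]
    - [0,0,0,0.9,1]
    - [0,0,0,0.9,1]
    - [0,0,0,0.88,1]
    - [0.18,0,0,0,1]

```text
time_s: 10.62
tcp_pos: [0.5795, 0.0383, 0.3474]
eef_rot: [3.142, -0.0, 1.359]
contact_force: [0.1, -0.2, -1.5]
gripper_width: 0.0087
finger_force: 49.1
```

Call:
send_rows:
  increments:
    - [1,-0.15,0,0,1]
    - [1,-0.15,0,0,1]
    - [1,-0.15,0,0,1]
    - [1,-0.15,0,0,1]
    - [1,-0.15,0,0,1]

```text
time_s: 11.03
tcp_pos: [0.5855, 0.1405, 0.3474]
eef_rot: [3.142, -0.0, 1.364]
contact_force: [0.1, 0.3, -0.7]
gripper_width: 0.009
finger_force: 49.1
```

Call:
send_rows:
  increments:
    - [1,-0.15,0,0,1]
    - [1,-0.15,0,0,1]
    - [1,-0.15,0,0,1]
    - [1,-0.15,0,0,1]
    - [1,-0.1,0,0,1]

```text
time_s: 11.45
tcp_pos: [0.5924, 0.2413, 0.3475]
eef_rot: [-3.142, -0.0, 1.364]
contact_force: [-0.1, -0.0, -1.7]
gripper_width: 0.009
finger_force: 49.1
```

Call:
send_rows:
  increments:
    - [0,0,1,0,1]
    - [0,0,1,0,1]
    - [0,0,1,0,1]
    - [0,0,1,0,1]
    - [0,0,0.4,0,1]

```text
time_s: 11.87
tcp_pos: [0.5918, 0.2401, 0.2564]
eef_rot: [-3.137, 0.002, 1.364]
contact_force: [-1.0, 0.6, -2.5]
gripper_width: 0.0089
finger_force: 49.1
```

Call:
send_rows:
  increments:
    - [0,0,0,0,1]
    - [0,0,0,0,1]
    - [0,0,0,0,1]

```text
time_s: 12.12
tcp_pos: [0.5933, 0.2395, 0.2609]
eef_rot: [3.139, -0.001, 1.361]
contact_force: [0.4, -0.5, -2.2]
gripper_width: 0.0088
finger_force: 49.1
```

```bash
python3 - <<'E'
from h import *
from station import robot
s=robot.state();print(s["tcp_pos"],s["eef_rot"],s["contact_force"])
a=robot.camera("scene");b=robot.camera("side");np.savez("pics/scene7.npz",**a);np.savez("pics/side7.npz",**b)
z=lambda i,x,y:cv2.resize(i[y:y+150,x:x+130,::-1],None,fx=3,fy=3,interpolation=cv2.INTER_CUBIC)
cv2.imwrite("pics/z7.png",np.hstack([z(a["pixels"],310,130),z(b["pixels"],165,170)]))
E
```

```text
[0.59331093 0.23949212 0.26091788] [ 3.13924689e+00 -1.10610397e-03  1.36144927e+00] [ 0.44483477 -0.45169309 -2.24228269]
```

View pics/z7.png

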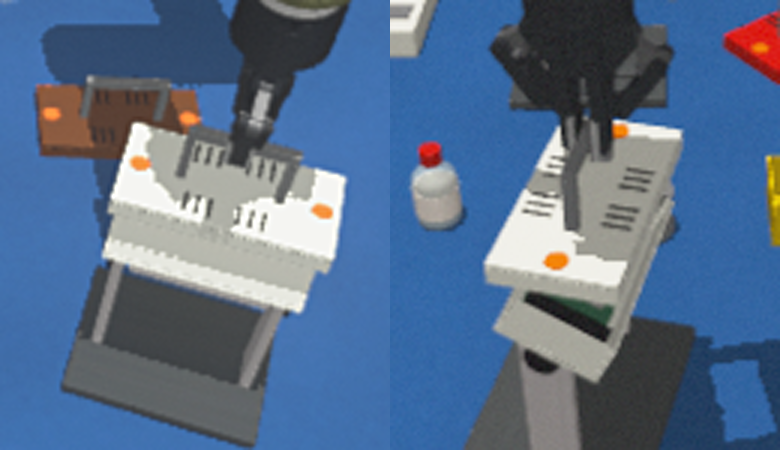

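Call:
send_rows:
  increments:
    - [0,0,0.5,0,1]
    - [0,0,0.5,0,1]
    - [0,0,0.1,0,1]
    - [0,0,0.1,0,1]
    - [0,0,0,0,1]

```text
time_s: 12.63
tcp_pos: [0.5928, 0.2391, 0.2347]
eef_rot: [-3.141, 0.0, 1.361]
contact_force: [-0.1, -0.5, -1.8]
gripper_width: 0.0089
finger_force: 49.1
```

Call:
send_rows:
  increments:
    - [0,0,0.1,0,1]
    - [0,0,0.1,0,1]
    - [0,0,0,0,1]

```text
time_s: 12.88
tcp_pos: [0.593, 0.2392, 0.2324]
eef_rot: [3.14, -0.001, 1.361]
contact_force: [-1.4, -0.8, 3.6]
gripper_width: 0.009
finger_force: 49.6
```

Call:
send_rows:
  increments:
    - [0,0,0.1,0,1]
    - [0,0,0.05,0,1]
    - [0,0,0,0,1]

```text
time_s: 13.13
tcp_pos: [0.5931, 0.2394, 0.2314]
eef_rot: [3.138, -0.002, 1.361]
contact_force: [-6.4, 0.1, 14.9]
gripper_width: 0.0089
finger_force: 51.0
```

```bash
python3 - <<'E'
from h import *
from station import robot
s=robot.state();print(s["tcp_pos"],s["contact_force"],s["torque"])
a=robot.camera("scene");b=robot.camera("side");np.savez("pics/scene8.npz",**a);np.savez("pics/side8.npz",**b)
# dots of the held cover: triangulate
for c in(a,b):print([x for x in blobs(c,(8,170,150),(18,255,255)) if 150<x[0][1]<300 and x[0][0]>200])
# predicted pixels
T=s["tcp_pos"];ux=np.array([.208,.978,0]);C=T+.0049*ux+[0,0,-.034]
for k in(1,-1):
  X=C+k*.076*ux;print(X.round(4),proj(a,X).round(1),proj(b,X).round(1))
E
```

```text
[0.59305323 0.23942572 0.23135471] [-6.37092305  0.13461428 14.8770253 ] [-0.09016316  0.85504048 -0.06783814]
[((np.float64(326.6), np.float64(167.4)), 21), ((np.float64(372.4), np.float64(169.0)), 23), ((np.float64(354.0), np.float64(191.5)), 14), ((np.float64(413.6), np.float64(207.7)), 16)]
[((np.float64(265.9), np.float64(159.1)), 8), ((np.float64(320.6), np.float64(170.4)), 16), ((np.float64(288.0), np.float64(185.5)), 16), ((np.float64(241.7), np.float64(223.1)), 16), ((np.float64(342.5), np.float64(263.0)), 29), ((np.float64(220.9), np.float64(266.9)), 30)]
[0.6099 0.3185 0.1974] [414.1 207.4] [221.4 268. ]
[0.5783 0.1699 0.1974] [354.5 191.3] [241.6 224.2]
```

Call:
send_rows:
  increments:
    - [0,0,-0.25,0,1]
    - [0,0.25,0,0,1]
    - [0,0,0,0,1]
    - [0,0,0.15,0,1]
    - [0,0,0,0,1]

```text
time_s: 13.65
tcp_pos: [0.5983, 0.238, 0.2314]
eef_rot: [3.139, -0.001, 1.36]
contact_force: [-2.0, 0.3, 7.1]
gripper_width: 0.0091
finger_force: 50.2
```

Call:
send_rows:
  increments:
    - [0,0,0.05,0,1]
    - [0,0,0,0,1]

```text
time_s: 13.82
tcp_pos: [0.5983, 0.238, 0.2312]
eef_rot: [3.138, -0.001, 1.36]
contact_force: [-3.9, -1.1, 12.5]
gripper_width: 0.009
finger_force: 50.7
```

Call:
send_rows:
  increments:
    - [0,0,0.05,0,1]
    - [0,0,0,0,1]

```text
time_s: 13.98
tcp_pos: [0.5983, 0.2381, 0.2309]
eef_rot: [3.137, -0.001, 1.36]
contact_force: [-4.1, -0.2, 15.3]
gripper_width: 0.009
finger_force: 51.2
```

```bash
python3 - <<'E'
from station import robot
s=robot.state();print(s["tcp_pos"],s["contact_force"],s["torque"])
E
```

```text
[0.59833636 0.23807447 0.23093128] [-4.07371368 -0.18686109 15.25553138] [-2.20478838e-01  5.90046055e-01 -3.12256386e-04]
```

Call:
send_rows:
  increments:
    - [0,0,-0.12,0,1]
    - [0,-0.2,0,0,1]
    - [0,0,0,0,1]
    - [0,0,0.02,0,0.8]
    - [0,0,0,0,0.8]
  force: 20

```text
time_s: 14.4
tcp_pos: [0.5934, 0.239, 0.2294]
eef_rot: [-3.139, 0.001, 1.361]
contact_force: [-0.5, 0.1, 0.9]
gripper_width: 0.0169
finger_force: 0.5
```

Call:
send_rows:
  increments:
    - [0,0,0,0,0.8]
    - [0,0,0,0,0.8]
    - [0,0,0,0,0.8]

```text
time_s: 14.65
tcp_pos: [0.5938, 0.2389, 0.2299]
eef_rot: [-3.141, 0.0, 1.361]
contact_force: [-0.0, 0.3, -0.3]
gripper_width: 0.0172
finger_force: 0.2
```

Call:
send_rows:
  increments:
    - [0,-0.22,0.12,0,0.78]
    - [0,-0.22,0.14,0,0.78]
    - [0,-0.22,0.16,0,0.78]
    - [0,-0.22,0.18,0,0.78]
    - [0,-0.22,0.2,0,0.78]

```text
time_s: 15.07
tcp_pos: [0.5719, 0.2436, 0.2141]
eef_rot: [3.141, -0.0, 1.361]
contact_force: [0.3, 0.3, 0.6]
gripper_width: 0.0186
finger_force: 0.0
```

```bash
cat > look.py <<'E'
from h import *
from fit import L,S,res
from station import robot
from scipy.spatial.transform import Rotation as Ro
import sys
s=robot.state();print(s["tcp_pos"],s["contact_force"],s["gripper_width"])
a=robot.camera("scene");b=robot.camera("side");np.savez(f"pics/sc{sys.argv[1]}.npz",**a);np.savez(f"pics/sd{sys.argv[1]}.npz",**b)
A=[x for x in blobs(a,(8,170,150),(18,255,255),4) if 170<x[0][1]<300 and 330<x[0][0]<430]
B=[x for x in blobs(b,(8,170,150),(18,255,255),4) if 195<x[0][1]<300 and 200<x[0][0]<270]
print(A,B)
o=np.array([.591,.2447,.1665]);R=Ro.from_euler("ZY",np.radians([-12.05,-26]))
for k in(1,-1):
  for h in(.005,.012):X=o+R.apply([0,k*.076,h]);print("expected dot h",h,k,X.round(4),proj(a,X).round(1),proj(b,X).round(1))
A=sorted(A,key=lambda q:-q[0][0])[:2];B=sorted(B,key=lambda q:-q[0][1])[:2]
for p,q in zip(A,B):
  x,e=tri(a,p[0],b,q[0]);print("dot",x.round(4),np.round(e,4),"local",R.inv().apply(x-o).round(4))
E
python3 look.py 9
```

```text
[0.57187264 0.24364044 0.21405799] [0.30958198 0.32428886 0.57073759] 0.01864219061251831
[((np.float64(353.2), np.float64(192.7)), 6), ((np.float64(412.5), np.float64(208.5)), 6)] [((np.float64(224.5), np.float64(270.4)), 32)]
expected dot h 0.005 1 [0.6047 0.3195 0.171 ] [411.3 212.5] [224.6 277.4]
expected dot h 0.012 1 [0.6017 0.3201 0.1773] [412.1 210.1] [225.8 275.5]
expected dot h 0.005 -1 [0.573  0.1708 0.171 ] [353.  196.5] [244.2 233. ]
expected dot h 0.012 -1 [0.57   0.1715 0.1773] [353.7 194.2] [245.4 231.2]
dot [0.6049 0.3172 0.1883] [0.001 0.001] local [0.0082 0.0738 0.0203]
```

Call:
send_rows:
  increments:
    - [0,-0.1,0.12,0,0.74]
    - [0,-0.1,0.12,0,0.7]
    - [0,-0.1,0.12,0,0.65]
    - [0,0,0,0,0.6]
    - [0,0,0,0,0.6]

```text
time_s: 15.58
tcp_pos: [0.5665, 0.2448, 0.207]
eef_rot: [-3.141, 0.0, 1.361]
contact_force: [-0.5, 0.0, 0.3]
gripper_width: 0.034
finger_force: 0.0
```

```bash
python3 look.py 10
```

```text
[0.5664699  0.24475667 0.20700509] [-0.47379129  0.03763301  0.29436072] 0.03395466405405737
[((np.float64(353.9), np.float64(192.6)), 7), ((np.float64(412.6), np.float64(208.1)), 7)] [((np.float64(224.8), np.float64(270.5)), 31)]
expected dot h 0.005 1 [0.6047 0.3195 0.171 ] [411.3 212.5] [224.6 277.4]
expected dot h 0.012 1 [0.6017 0.3201 0.1773] [412.1 210.1] [225.8 275.5]
expected dot h 0.005 -1 [0.573  0.1708 0.171 ] [353.  196.5] [244.2 233. ]
expected dot h 0.012 -1 [0.57   0.1715 0.1773] [353.7 194.2] [245.4 231.2]
dot [0.604  0.3176 0.1886] [0.0008 0.0008] local [0.0075 0.074  0.021 ]
```

```bash
python3 - <<'E'
from h import *
a,b=load("pics/sc10.npz")["pixels"],load("pics/sd10.npz")["pixels"]
z=lambda i,x,y:cv2.resize(i[y:y+110,x:x+80,::-1],None,fx=5,fy=5,interpolation=cv2.INTER_CUBIC)
cv2.imwrite("pics/z10.png",np.hstack([z(a,342,165),z(b,190,205)]))
E
```

```text
(no output)
```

View pics/z10.png

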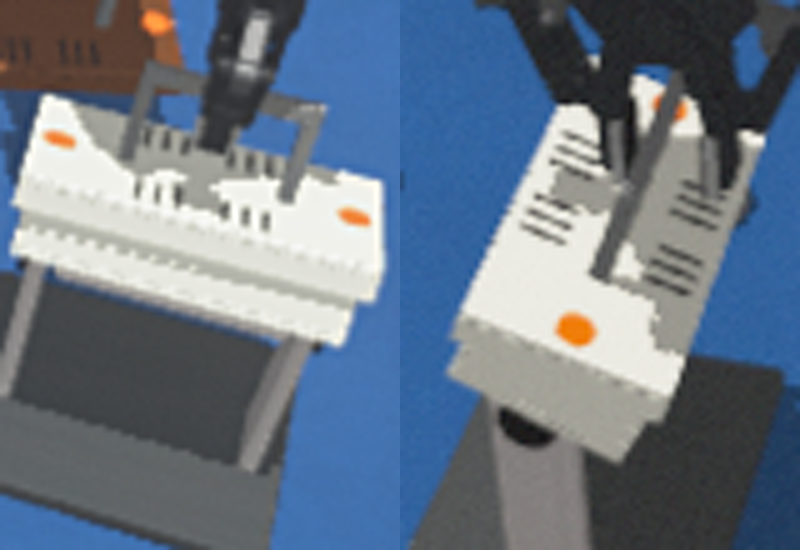

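```bash
python3 - <<'E'
from h import *
a=load("pics/scene0.npz");g=cv2.cvtColor(a["pixels"],cv2.COLOR_RGB2GRAY)
for u in(354,365,380,395):print(u,[int(x) for x in g[188:236,u]])
for v in(196,205):print(v,"L",[int(x) for x in g[v,340:356]],"R",[int(x) for x in g[v+8,405:420]])
from scipy.spatial.transform import Rotation as Ro
for z,t in((.1641,25.44),(.169,26.5),(.174,27)):
  R=Ro.from_euler("ZY",np.radians([-12.05,-t]))
  for nm in("scene0","side0"):
    c=load(f"pics/{nm}.npz");print(z,nm,[proj(c,R.apply([sx*.0425,sy*.0845,0])+[.591,.2447,z]).round(1).tolist() for sx,sy in((-1,-1),(1,-1),(-1,1),(1,1))])
E
```

```text
354 [105, 104, 86, 57, 65, 61, 84, 102, 171, 220, 229, 233, 231, 234, 233, 242, 234, 231, 230, 230, 229, 229, 229, 230, 229, 230, 229, 229, 231, 234, 194, 154, 136, 113, 84, 69, 68, 69, 69, 70, 69, 69, 69, 67, 68, 69, 67, 69]
365 [106, 106, 104, 106, 103, 103, 165, 226, 232, 230, 230, 230, 230, 230, 230, 233, 229, 148, 224, 233, 231, 231, 230, 230, 230, 230, 230, 229, 229, 230, 229, 219, 230, 218, 163, 137, 115, 83, 68, 68, 70, 70, 69, 70, 70, 68, 68, 68]
380 [106, 106, 106, 105, 107, 107, 107, 108, 104, 104, 162, 228, 232, 231, 230, 230, 230, 230, 230, 232, 228, 163, 231, 235, 231, 230, 230, 230, 231, 231, 230, 229, 229, 230, 230, 227, 220, 217, 162, 150, 118, 98, 75, 71, 70, 70, 69, 70]
395 [106, 104, 105, 107, 106, 107, 106, 106, 107, 107, 107, 107, 104, 104, 162, 229, 232, 231, 231, 230, 230, 231, 231, 232, 233, 164, 190, 224, 230, 230, 230, 230, 230, 231, 230, 229, 230, 229, 230, 233, 235, 233, 171, 145, 122, 99, 75, 67]
196 L [106, 106, 106, 106, 106, 107, 105, 102, 102, 165, 234, 159, 65, 57, 171, 233] R [119, 105, 98, 101, 104, 106, 107, 110, 108, 106, 108, 108, 107, 108, 108]
205 L [107, 107, 106, 108, 106, 101, 131, 234, 235, 231, 230, 230, 230, 231, 231, 230] R [232, 237, 186, 90, 43, 41, 48, 59, 129, 171, 129, 104, 105, 106, 107]
0.1641 scene0 [[351.0, 192.5], [347.3, 203.8], [413.4, 209.5], [414.1, 222.4]]
0.1641 side0 [[259.9, 240.9], [229.0, 224.8], [240.3, 291.3], [205.0, 273.2]]
0.169 scene0 [[351.3, 191.6], [347.7, 202.3], [413.9, 208.6], [414.8, 220.9]]
0.169 side0 [[259.7, 239.6], [229.0, 223.0], [240.0, 289.9], [204.9, 271.3]]
0.174 scene0 [[351.6, 190.5], [348.1, 200.9], [414.4, 207.5], [415.4, 219.5]]
0.174 side0 [[259.6, 238.1], [228.9, 221.3], [239.8, 288.4], [204.7, 269.5]]
```

Call:
send_rows:
  increments:
    - [0,0,-0.5,0,0.6]
    - [0,0,-1,0,0.6]
    - [0,0,-1,0,0.6]
    - [0,0,-1,0,0.6]
    - [0,0,-1,0,0.6]

```text
time_s: 16.1
tcp_pos: [0.5665, 0.2447, 0.2991]
eef_rot: [3.141, -0.0, 1.361]
contact_force: [-0.5, 0.2, -0.3]
gripper_width: 0.0339
finger_force: 0.0
```

```bash
python3 look.py 11 | grep -v exp
```

```text
[0.56650196 0.24470179 0.29913267] [-0.53678078  0.21102076 -0.33373143] 0.033862068054503994
[((np.float64(353.5), np.float64(192.5)), 6), ((np.float64(412.6), np.float64(208.1)), 7)] [((np.float64(224.8), np.float64(270.5)), 31)]
dot [0.604  0.3176 0.1886] [0.0008 0.0008] local [0.0075 0.074  0.021 ]
```

Call:
send_rows:
  increments:
    - [1,0.2,0,0,1]
    - [1,0.2,0,0,1]
    - [1,0.2,0,0,1]
    - [0.95,0.07,0,0,1]
    - [0,0,0,0,1]

```text
time_s: 16.62
tcp_pos: [0.5962, 0.3217, 0.2957]
eef_rot: [-3.14, 0.0, 1.363]
contact_force: [-0.4, 0.2, 0.2]
gripper_width: -0.0001
finger_force: 0.0
```

Call:
send_rows:
  increments:
    - [0,0,1,0,1]
    - [0,0,1,0,1]
    - [0,0,1,0,1]
    - [0,0,0.7,0,1]
    - [0,0,0,0,1]

```text
time_s: 17.03
tcp_pos: [0.5949, 0.3182, 0.2196]
eef_rot: [-3.136, 0.003, 1.36]
contact_force: [-0.6, -1.1, -1.4]
gripper_width: -0.0003
finger_force: 0.0
```

Call:
send_rows:
  increments:
    - [0,0,0.4,0,1]
    - [0,0,0.4,0,1]
    - [0,0,0.3,0,1]
    - [0,0,0.1,0,1]
    - [0,0,0,0,1]

```text
time_s: 17.45
tcp_pos: [0.596, 0.3191, 0.1987]
eef_rot: [-3.141, 0.0, 1.361]
contact_force: [0.5, 0.5, 0.1]
gripper_width: 0.0001
finger_force: 0.0
```

Call:
send_rows:
  increments:
    - [0,0,0.1,0,1]
    - [0,0,0.1,0,1]
    - [0,0,0,0,1]

```text
time_s: 17.7
tcp_pos: [0.5961, 0.3192, 0.195]
eef_rot: [-3.141, 0.0, 1.361]
contact_force: [-0.3, -0.0, 0.1]
gripper_width: 0.0003
finger_force: 0.0
```

Call:
send_rows:
  increments:
    - [0,0,0.1,0,1]
    - [0,0,0.1,0,1]
    - [0,0,0,0,1]

```text
time_s: 17.95
tcp_pos: [0.596, 0.3192, 0.1907]
eef_rot: [-3.141, 0.0, 1.361]
contact_force: [-0.7, 0.9, 0.1]
gripper_width: -0.0001
finger_force: 0.0
```

Call:
send_rows:
  increments:
    - [0,0,0.1,0,1]
    - [0,0,0.1,0,1]
    - [0,0,0,0,1]

```text
time_s: 18.2
tcp_pos: [0.596, 0.3192, 0.1867]
eef_rot: [-3.141, 0.0, 1.361]
contact_force: [0.2, 0.5, -1.6]
gripper_width: -0.0003
finger_force: 0.0
```

Call:
send_rows:
  increments:
    - [0,0,0.1,0,1]
    - [0,0,0,0,1]

```text
time_s: 18.37
tcp_pos: [0.596, 0.3192, 0.1847]
eef_rot: [-3.141, 0.0, 1.361]
contact_force: [0.6, -0.5, 0.2]
gripper_width: -0.0001
finger_force: 0.0
```

Call:
send_rows:
  increments:
    - [0,0,0.1,0,1]
    - [0,0,0,0,1]

```text
time_s: 18.53
tcp_pos: [0.5963, 0.3193, 0.1834]
eef_rot: [3.141, -0.0, 1.361]
contact_force: [-0.5, -1.1, 1.6]
gripper_width: 0.0004
finger_force: 0.7
```

Call:
send_rows:
  increments:
    - [0,0,0.1,0,1]
    - [0,0,0,0,1]

```text
time_s: 18.7
tcp_pos: [0.5966, 0.3192, 0.1824]
eef_rot: [3.139, -0.001, 1.361]
contact_force: [-0.4, -0.9, 6.0]
gripper_width: 0.0002
finger_force: 2.7
```

Call:
send_rows:
  increments:
    - [0,0,0.08,0,1]
    - [0,0,0,0,1]

```text
time_s: 18.87
tcp_pos: [0.5969, 0.3193, 0.1813]
eef_rot: [3.138, -0.002, 1.361]
contact_force: [-0.3, -0.3, 7.8]
gripper_width: 0.0001
finger_force: 3.7
```

Call:
send_rows:
  increments:
    - [0,0,0.08,0,1]
    - [0,0,0,0,1]

```text
time_s: 19.03
tcp_pos: [0.5973, 0.3192, 0.1802]
eef_rot: [3.137, -0.002, 1.36]
contact_force: [0.8, -1.5, 10.4]
gripper_width: 0.0
finger_force: 4.2
```

Call:
send_rows:
  increments:
    - [0,0,0.08,0,1]
    - [0,0,0,0,1]

```text
time_s: 19.2
tcp_pos: [0.5975, 0.3193, 0.1789]
eef_rot: [3.136, -0.003, 1.36]
contact_force: [1.0, -0.6, 11.2]
gripper_width: -0.0001
finger_force: 4.7
```

Call:
send_rows:
  increments:
    - [0,0,0.08,0,1]
    - [0,0,0,0,1]

```text
time_s: 19.37
tcp_pos: [0.5977, 0.3194, 0.1778]
eef_rot: [3.135, -0.003, 1.36]
contact_force: [1.3, -0.4, 12.4]
gripper_width: 0.0
finger_force: 5.5
```

Call:
send_rows:
  increments:
    - [0,0,0.08,0,1]
    - [0,0,0,0,1]

```text
time_s: 19.53
tcp_pos: [0.5978, 0.3194, 0.1776]
eef_rot: [3.134, -0.004, 1.36]
contact_force: [0.2, -1.3, 19.5]
gripper_width: 0.0
finger_force: 8.8
```

Call:
send_rows:
  increments:
    - [0,0,0.08,0,1]
    - [0,0,0,0,1]

```text
time_s: 19.7
tcp_pos: [0.598, 0.3194, 0.1774]
eef_rot: [3.132, -0.005, 1.36]
contact_force: [-3.9, -2.8, 25.7]
gripper_width: -0.0001
finger_force: 12.3
```

Call:
send_rows:
  increments:
    - [0,0,-0.6,0,1]
    - [0,0,-1,0,1]
    - [0,0,-1,0,1]
    - [0,0,-1,0,1]
    - [0,0,-1,0,1]

```text
time_s: 20.12
tcp_pos: [0.5959, 0.3192, 0.2643]
eef_rot: [-3.141, 0.0, 1.361]
contact_force: [1.0, 0.1, 0.0]
gripper_width: 0.0002
finger_force: 0.0
```

```bash
python3 look.py 12 | grep -v exp
```

```text
[0.59594587 0.31916959 0.26433268] [1.02576466 0.13645878 0.0448345 ] 0.00021354059576689916
[((np.float64(353.5), np.float64(192.5)), 4)] [((np.float64(244.2), np.float64(227.8)), 6), ((np.float64(225.6), np.float64(274.4)), 32)]
dot [0.5797 0.208  0.1287] [0.0557 0.0557] local [-0.0196 -0.0383 -0.0325]
```

Call:
send_rows:
  increments:
    - [-0.6,0,0,0,1]
    - [-1,0,0,0,1]
    - [-1,0,0,0,1]
    - [-1,0,0,0,1]
    - [-1,0,0,0,1]

```text
time_s: 20.63
tcp_pos: [0.5763, 0.2284, 0.2622]
eef_rot: [-3.14, 0.001, 1.361]
contact_force: [0.6, -0.1, -0.2]
gripper_width: -0.0003
finger_force: 0.0
```

Call:
send_rows:
  increments:
    - [-1,0,0,0,1]
    - [-1,0,0,0,1]
    - [-1,0,0,0,1]
    - [0,0,0,0,1]
    - [0,0,0,0,1]

```text
time_s: 21.05
tcp_pos: [0.5642, 0.17, 0.2628]
eef_rot: [-3.14, 0.0, 1.359]
contact_force: [0.4, -0.3, 0.4]
gripper_width: 0.0001
finger_force: 0.0
```

Call:
send_rows:
  increments:
    - [0,0,1,0,1]
    - [0,0,1,0,1]
    - [0,0,1,0,1]
    - [0,0,0.5,0,1]
    - [0,0,0,0,1]

```text
time_s: 21.47
tcp_pos: [0.5635, 0.1712, 0.1909]
eef_rot: [-3.137, 0.001, 1.361]
contact_force: [-0.6, -0.2, 0.2]
gripper_width: -0.0003
finger_force: 0.0
```

Call:
send_rows:
  increments:
    - [0,0,0.1,0,1]
    - [0,0,0.1,0,1]
    - [0,0,0.1,0,1]
    - [0,0,0,0,1]

```text
time_s: 21.8
tcp_pos: [0.5645, 0.1707, 0.1879]
eef_rot: [3.141, -0.0, 1.361]
contact_force: [-0.1, -0.5, 0.0]
gripper_width: 0.0001
finger_force: 0.0
```

Call:
send_rows:
  increments:
    - [0,0,0.1,0,1]
    - [0,0,0,0,1]

```text
time_s: 21.97
tcp_pos: [0.5644, 0.1705, 0.1855]
eef_rot: [3.141, -0.0, 1.361]
contact_force: [0.2, 0.9, 0.2]
gripper_width: 0.0001
finger_force: 0.0
```

Call:
send_rows:
  increments:
    - [0,0,0.1,0,1]
    - [0,0,0,0,1]

```text
time_s: 22.13
tcp_pos: [0.5645, 0.1705, 0.1836]
eef_rot: [3.141, -0.0, 1.361]
contact_force: [-0.0, 0.3, 2.4]
gripper_width: 0.0003
finger_force: 0.8
```

Call:
send_rows:
  increments:
    - [0,0,0.1,0,1]
    - [0,0,0,0,1]

```text
time_s: 22.3
tcp_pos: [0.565, 0.1705, 0.1826]
eef_rot: [3.139, -0.001, 1.361]
contact_force: [-0.7, -1.4, 5.7]
gripper_width: -0.0002
finger_force: 2.9
```

Call:
send_rows:
  increments:
    - [0,0,0.1,0,1]
    - [0,0,0.1,0,1]
    - [0,0,0,0,1]

```text
time_s: 22.55
tcp_pos: [0.5659, 0.1703, 0.1795]
eef_rot: [3.136, -0.001, 1.36]
contact_force: [0.4, -0.9, 10.2]
gripper_width: 0.0002
finger_force: 3.8
```

Call:
send_rows:
  increments:
    - [0,0,0.1,0,1]
    - [0,0,0,0,1]

```text
time_s: 22.72
tcp_pos: [0.5661, 0.1704, 0.1777]
eef_rot: [3.135, -0.001, 1.36]
contact_force: [2.9, -1.3, 12.1]
gripper_width: -0.0003
finger_force: 4.5
```

Call:
send_rows:
  increments:
    - [0,0,0.1,0,1]
    - [0,0,0,0,1]

```text
time_s: 22.88
tcp_pos: [0.5664, 0.1703, 0.1772]
eef_rot: [3.133, -0.002, 1.36]
contact_force: [-0.9, -2.0, 19.4]
gripper_width: 0.0001
finger_force: 8.9
```

Call:
send_rows:
  increments:
    - [0,0,0.08,0,1]
    - [0,0,0,0,1]

```text
time_s: 23.05
tcp_pos: [0.5665, 0.1703, 0.177]
eef_rot: [3.132, -0.002, 1.36]
contact_force: [-3.3, -2.3, 28.0]
gripper_width: 0.0003
finger_force: 13.4
```

Call:
send_rows:
  increments:
    - [0,0,-0.6,0,1]
    - [0,0,-1,0,1]
    - [0,0,-1,0,1]
    - [0,0,-1,0,1]
    - [0,0,-1,0,1]

```text
time_s: 23.47
tcp_pos: [0.5642, 0.1706, 0.2648]
eef_rot: [-3.141, 0.0, 1.361]
contact_force: [0.7, 0.1, -0.1]
gripper_width: -0.0
finger_force: 0.0
```

Call:
send_rows:
  increments:
    - [0.6,0,0,0,1]
    - [1,0,0,0,1]
    - [1,0,0,0,1]
    - [1,0,0,0,1]
    - [1,0,0,0,1]

```text
time_s: 23.88
tcp_pos: [0.5836, 0.2618, 0.263]
eef_rot: [-3.141, 0.0, 1.361]
contact_force: [0.9, 0.5, 0.7]
gripper_width: 0.0
finger_force: 0.0
```

Call:
send_rows:
  increments:
    - [1,0,0,0,1]
    - [1,0,0,0,1]
    - [1,0,0,0,1]
    - [0,0,0,0,1]
    - [0,0,0,0,1]

```text
time_s: 24.3
tcp_pos: [0.5958, 0.3201, 0.2625]
eef_rot: [-3.14, 0.001, 1.362]
contact_force: [-0.1, 0.6, -0.0]
gripper_width: 0.0
finger_force: 0.0
```

Call:
send_rows:
  increments:
    - [0,0,1,0,1]
    - [0,0,1,0,1]
    - [0,0,1,0,1]
    - [0,0,0.7,0,1]
    - [0,0,0.2,0,1]

```text
time_s: 24.72
tcp_pos: [0.5952, 0.318, 0.183]
eef_rot: [-3.137, 0.003, 1.36]
contact_force: [-0.0, -0.3, 0.2]
gripper_width: -0.0001
finger_force: 0.0
```

Call:
send_rows:
  increments:
    - [0,0,0.1,0,1]
    - [0,0,0.1,0,1]
    - [0,0,0,0,1]

```text
time_s: 24.97
tcp_pos: [0.5964, 0.319, 0.1827]
eef_rot: [3.14, -0.001, 1.36]
contact_force: [0.2, 0.4, -0.6]
gripper_width: -0.0002
finger_force: 0.0
```

Call:
send_rows:
  increments:
    - [0,0,0.1,0,1]
    - [0,0,0,0,1]

```text
time_s: 25.13
tcp_pos: [0.5962, 0.3192, 0.1803]
eef_rot: [3.141, -0.0, 1.361]
contact_force: [-0.1, -0.4, 0.2]
gripper_width: -0.0005
finger_force: 0.0
```

Call:
send_rows:
  increments:
    - [0,0,0.1,0,1]
    - [0,0,0,0,1]

```text
time_s: 25.3
tcp_pos: [0.596, 0.3192, 0.1778]
eef_rot: [-3.141, 0.0, 1.361]
contact_force: [0.8, -0.6, -0.1]
gripper_width: -0.0001
finger_force: 0.0
```

Call:
send_rows:
  increments:
    - [0,0,0.1,0,1]
    - [0,0,0,0,1]

```text
time_s: 25.47
tcp_pos: [0.5963, 0.3192, 0.1772]
eef_rot: [3.14, -0.001, 1.361]
contact_force: [-2.4, 0.1, 5.5]
gripper_width: 0.0003
finger_force: 2.6
```

Call:
send_rows:
  increments:
    - [0,0,0.1,0,1]
    - [0,0,0,0,1]

```text
time_s: 25.63
tcp_pos: [0.5965, 0.3193, 0.1769]
eef_rot: [3.138, -0.002, 1.361]
contact_force: [-5.3, -2.4, 13.0]
gripper_width: -0.0
finger_force: 6.8
```

Call:
send_rows:
  increments:
    - [0,0,0.1,0,1]
    - [0,0,0.06,0,1]
    - [0,0,0,0,1]

```text
time_s: 25.88
tcp_pos: [0.5968, 0.3193, 0.1765]
eef_rot: [3.135, -0.003, 1.361]
contact_force: [-8.3, -4.1, 28.4]
gripper_width: -0.0002
finger_force: 13.9
```

Call:
send_rows:
  increments:
    - [0,0,-0.6,0,1]
    - [0,0,-1,0,1]
    - [0,0,-1,0,1]
    - [0,0,-1,0,1]
    - [0,0,-1,0,1]

```text
time_s: 26.3
tcp_pos: [0.596, 0.3192, 0.2637]
eef_rot: [3.142, -0.0, 1.361]
contact_force: [-0.1, -0.3, 0.2]
gripper_width: 0.0002
finger_force: 0.0
```

Call:
send_rows:
  increments:
    - [0,-0.5,-1,0,1]
    - [0,-1,-1,0,1]
    - [0,-1,-1,0,1]
    - [0,-1,0,0,1]
    - [0,0,0,0,1]

```text
time_s: 26.72
tcp_pos: [0.5252, 0.3349, 0.3252]
eef_rot: [3.139, -0.002, 1.363]
contact_force: [-0.0, 0.1, 0.3]
gripper_width: -0.0004
finger_force: 0.0
```

```bash
sed -i 's/.1665\])/.174])/' look.py; python3 look.py 13; python3 - <<'E'
from h import *
for n0,n1 in(("scene0","sc13"),("side0","sd13")):
  a,b=load(f"pics/{n0}.npz"),load(f"pics/{n1}.npz")
  for nm,lo,hi in(("yellow",(20,150,90),(32,255,255)),("red",(0,180,120),(5,255,255))):
    print(n1,nm,[[(round(float(p[0])),round(float(p[1])),s) for p,s in blobs(c,lo,hi,25) if 100<p[1]<320] for c in(a,b)])
E
```

```text
[0.52518009 0.3349349  0.32520945] [-0.03881918  0.06856417  0.33627928] -0.000420757509326871
[((np.float64(353.5), np.float64(194.5)), 4), ((np.float64(411.6), np.float64(210.4)), 5)] [((np.float64(243.2), np.float64(228.8)), 6), ((np.float64(225.6), np.float64(274.4)), 32)]
expected dot h 0.005 1 [0.6047 0.3195 0.1785] [412.1 210.7] [224.4 274.8]
expected dot h 0.012 1 [0.6017 0.3201 0.1848] [412.9 208.2] [225.6 272.9]
expected dot h 0.005 -1 [0.573  0.1708 0.1785] [353.6 194.7] [244.1 230.6]
expected dot h 0.012 -1 [0.57   0.1715 0.1848] [354.2 192.3] [245.2 228.7]
dot [0.6028 0.3183 0.1779] [0.0006 0.0006] local [-0.0017  0.0744  0.0052]
dot [0.5755 0.1697 0.1825] [0.0006 0.0006] local [ 0.0042 -0.0766  0.0075]
sc13 yellow [[(294, 182, 710), (123, 211, 1446)], [(294, 182, 710), (123, 211, 1448)]]
sc13 red [[(198, 172, 339)], []]
sd13 yellow [[(253, 144, 40), (267, 158, 227), (309, 236, 1033)], [(309, 236, 1031)]]
sd13 red [[(304, 181, 764), (178, 221, 33)], [(307, 181, 681), (178, 221, 33)]]
```

```bash
python3 - <<'E'
from h import *
for n in("scene0","sc9","sc13","side0","sd13"):
  c=load(f"pics/{n}.npz");print(n,[(round(float(p[0])),round(float(p[1])),s) for lo,hi in(((0,150,80),(7,255,255)),((172,150,80),(180,255,255))) for p,s in blobs(c,lo,hi,25) if 100<p[1]<320])
c=load("pics/sc13.npz");cv2.imwrite("pics/t.png",c["pixels"]);print(c["pixels"][150:200:8,180:220:8].tolist())
E
```

```text
scene0 [(198, 174, 436), (205, 165, 115), (186, 165, 144), (282, 273, 46)]
sc9 [(198, 175, 978), (282, 273, 48)]
sc13 [(198, 175, 973), (282, 273, 50)]
side0 [(304, 181, 798), (178, 221, 34)]
sd13 [(306, 181, 709), (178, 221, 34)]
[[[69, 114, 179], [65, 112, 177], [67, 118, 184], [69, 116, 182], [68, 116, 181]], [[229, 67, 85], [255, 156, 70], [199, 117, 119], [151, 93, 142], [68, 114, 177]], [[228, 59, 65], [229, 57, 64], [167, 45, 53], [203, 53, 61], [60, 113, 177]], [[109, 73, 107], [231, 59, 65], [229, 59, 64], [226, 70, 74], [220, 56, 61]], [[70, 115, 175], [194, 188, 187], [230, 60, 65], [228, 55, 61], [228, 58, 64]], [[70, 112, 172], [71, 108, 163], [228, 59, 62], [225, 84, 86], [145, 43, 47]], [[76, 113, 175], [71, 113, 174], [98, 95, 141], [202, 193, 189], [69, 115, 177]]]
```

Bystanders and look-alikes are unmoved; the cover reads home at both ends. Handing in.

```bash
python3 -c "
from station import robot
print(robot.hand_in())"
```

```text
the job is handed in; nothing more can be done
None
```

The cover is off its hook and seated over the tilted housing. I pressed both ends with about 28 N until they stopped moving, and the camera check put the press dots about 5 to 7 mm above the rim (5 mm is fully home). The cover is released, the bin, bottle and red and yellow look-alikes had not moved (I did not check the spool or brown one), and the job was handed in at about 27 s.

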